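Nest the sugar-packet holders and reject the pot that does not fit

ROBOT

A 6-joint arm with a two-finger parallel gripper is mounted at the origin on the work surface. World frame = base frame: x ahead of the robot, y to its left, z up, the work surface at z = 0. Lengths are in m, angles in rad, forces in N, time in s.
With the tool pointing down it reaches from about 0.375 to 0.975 m from the base axis. Payload 3.8 kg.
Tool frame: the origin (TCP) lies at the very end of the fingers, on their centre line; the grasp point (between the pads) lies 19 mm behind it; z points along the fingers, y is the line along which they close (so a half turn about z gives the same grasp; the last joint's range is limited). The gripper opens to 85 mm and grips with 20 to 120 N. Pads are 22 mm wide; open, the fingers measure 114 mm over their backs; the gripper's body (76 mm by 85 mm) begins 54 mm behind the grasp point. The pads swing forward as they close: fully open they stand 13 mm farther back than shut.
Start: joints at [1.148, 0.264, 1.604, -0, 1.274, -0.037], TCP at [0.254, 0.625, 0.231] pointing down, gripper open.
Joint ranges: [-2.63, 2.63], [-0.94, 2.18], [0.31, 2.57], [-1.31, 4.45], [0, 2.66], [-2.55, 2.55]. Speed limits (rad/s): [2.57, 2.57, 3.14, 3.14, 3.14, 3.14].

INTERFACE

Orientations are given as a rotation vector (axis times angle).
In Python, from workcell import read_state, read_camera, calibration, finish_job gives the robot as it stands.
- The arm moves only by the tool step_arm, never from a script. Its argument "commands" is a list of rows, each an object of numbers: "fingers": the gripper's target within -1 to 1 (shut at 1, half-way at 0, fully open at -1); "dx", "dy", "dz": the shift along the tool's x, y, z in m; "roll": the turn about the tool's z in degrees. In form: [{"fingers": .., "dx": .., "dy": .., "dz": .., "roll": ..}, ...]. A call has 1 to 8 rows; each row is the pose to reach, as a shift and turn from the pose commanded when the call began, along the tool's axes at that moment; what a row does not reach only later rows make up. A row lasts 1/8 s, in which the tool goes at most 62.5 mm and 10.7 degrees, less where a joint would pass 70% of its speed; a pose out of reach is approached as far as the arm can. A call with a gripper value outside its range is refused whole. The fingers move at their own pace and stop on an object; "squeeze" is the grip in N (left out, the last holds). Time passes only in rows, so rows that repeat a pose let the fingers close. It gives the time, the measured TCP pose, the force, the opening and the grip force at its end, in the units of the state.
- read_state(): the state, without advancing time (a new reading comes with each control period).
- read_camera(name): name is "side" or "top" or "wrist"; returns (picture, depth): 420x560x3 uint8, blue, green, red; 420x560 float32, m along the optical axis (not along the pixel's ray), 0 where there is no reading.
- calibration(name): a dict with "intrinsics" (3x3 intrinsics, pixels), "world_to_cam" (4x4, takes a point from world to camera coordinates). Camera axes: x right, y up, looking along -z (the intrinsics and any distortion apply to the point x, -y, -z); pixel columns grow to the right and rows downward; lengths in m; the calibration is good to about 2 mm. A picture is of the moment at which its call begins: read the wrist's pose just before it. calibration takes no time and is no camera call; for the wrist camera it gives the pose at the moment of the call.
- finish_job(): hands the job in; it is judged then, once.
The state is a dict: "time": time; "q": joint angles; "joint_vel": joint speeds; "joint_torque": joint torques, N m; "tool_pos": TCP position; "tcp_rot": TCP orientation; "wrist_force": force on the tool from outside, world axes, zero at the start; "torque": the same for the moment, N m; "width": opening from 0.0 (shut) to 1.0 (fully open); "grip_force": force on a finger pad.
Only numpy, scipy, OpenCV 4.12 (cv2) and the standard library are available. Lean on these libraries where they do the work, as an engineer would, in place of code of your own. Each camera call takes 0.05 s, during which the arm holds its last target. There are 200 camera calls.

TASK

Tidy the tea counter's sugar-packet holders: nest all three tapered holders, upright and fully home one inside the other, with the one on the wooden board staying there at the bottom; one of the others has fallen over and must be stood up first. The straight-sided pot somebody set on top does not nest, so move it to the black return tray and leave it standing upright on the tray's floor. It is all ceramic: set the pieces down rather than dropping them, and leave the jar, the bowl and the saucers where they are.

Things in the scene. Friction and masses are not known exactly. Their poses are not given: they have to be found in the camera images.
- base_holder_mid (a point): Bottom holder, on the board: open square white ceramic holder 80 mm tall; lower 50 mm tapered, 40 mm square at the foot to 58 mm; top 30 mm a vertical-sided collar 68 mm square outside, 62 inside, its underside a shoulder. 0.24 kg, loose. Point: on the axis, 40 mm above the foot's underside (half-way up); z runs foot to mouth, x and y square to the sides. The straight pot stands on its rim.
- loose_holder_mid (a point): Loose holder, same shape and axes as the bottom one, upright on the counter, 0.2 to 0.3 kg. Holders nest with sides parallel (any quarter turn): the taper goes inside, the shoulder rests on the lower one's rim, the upper then sits 30 mm higher; side play 2 mm each way when home, 11 mm at first entry.
- fallen_holder_mid (a point): Fallen holder, same shape and axes, 0.2 to 0.3 kg, lying on one side on its foot edge and collar edge, mouth roughly away from the robot, axis raised 16 degrees, upper rim 74 mm above the counter and 68 mm from the foot's centre along the counter. It can be gripped across the collar's two upright sides.
- straight_pot_mid (a point): Straight-sided open white ceramic pot, 68 mm square outside, 80 mm tall, vertical walls and bottom 4 mm thick, 0.2 to 0.35 kg. Too wide to enter any holder; it starts loosely on the bottom holder's rim. Point: on the axis, half-way up (40 mm above its underside); z runs up, x and y square to its sides.
- board: Wooden board fixed on the counter, 140 x 140 mm and 12 mm thick; origin at the centre of its underside, on the counter.
- return_tray: Black plastic return tray fixed on the counter, 200 mm (its x) by 170 mm (its y) outside, walls 5 mm thick and 18 mm high, floor 5 mm above the counter; origin at the centre of its underside.
- jar: Bystander: amber glass jar with a lid, 90 mm across, 120 mm tall; origin at the centre of its underside.
- bowl: Bystander: round white bowl, 120 mm across, 55 mm tall; origin at the centre of its underside.
- saucers: Bystander: pile of glass saucers, 124 mm across, 35 mm tall; origin at the centre of its underside.
Not all that is in view belongs to the job. Leave any blue look-alike of the part that bears loose_holder_mid alone.

How it is judged:
At the end, for the whole second after the job is handed in: Bottom holder on the board (within 50 mm of its centre along each side); the other two nested in it in either order, each 30 +-4 mm above the one below, centres within 6 mm; pot on the tray floor within 65 mm (x) and 50 mm (y) of its centre; all upright within 4 degrees, at rest ((((horizontal distance between loose_holder_mid and base_holder_mid below 0.006 m and z of loose_holder_mid in the frame of base_holder_mid between 0.026 and 0.034 m) and (horizontal distance between fallen_holder_mid and loose_holder_mid below 0.006 m and z of fallen_holder_mid in the frame of loose_holder_mid between 0.026 and 0.034 m)) or ((horizontal distance between fallen_holder_mid and base_holder_mid below 0.006 m and z of fallen_holder_mid in the frame of base_holder_mid between 0.026 and 0.034 m) and (horizontal distance between loose_holder_mid and fallen_holder_mid below 0.006 m and z of loose_holder_mid in the frame of fallen_holder_mid between 0.026 and 0.034 m))) and angle between each of base_holder_mid, loose_holder_mid, fallen_holder_mid, straight_pot_mid's own z axis and vertical below 0.07 rad and x of base_holder_mid in the frame of board between -0.05 and 0.05 m and y of base_holder_mid in the frame of board between -0.05 and 0.05 m and z of base_holder_mid in the frame of board between 0.048 and 0.056 m and x of straight_pot_mid in the frame of return_tray between -0.065 and 0.065 m and y of straight_pot_mid in the frame of return_tray between -0.05 and 0.05 m and z of straight_pot_mid in the frame of return_tray between 0.041 and 0.049 m and linear speed of each of base_holder, loose_holder, fallen_holder, straight_pot below 0.02 m/s); the robot touches nothing.
It fails at once if a holder or the pot falls freely at over 0.75 m/s (a drop of about 3 cm) ((linear speed of base_holder above 0.75 m/s and contact force between the fingers and base_holder below 0.05 N) or (linear speed of loose_holder above 0.75 m/s and contact force between the fingers and loose_holder below 0.05 N) or (linear speed of fallen_holder above 0.75 m/s and contact force between the fingers and fallen_holder below 0.05 N) or (linear speed of straight_pot above 0.75 m/s and contact force between the fingers and straight_pot below 0.05 N)).
It fails at once if the jar, bowl or saucers are moved more than 20 mm (distance of any of jar, bowl, saucers from where it was at the start of the episode above 0.02 m).
It also fails if it takes over 67 s, if anything falls off the work surface, if the arm or the gripper's body presses on something with over 40 N, if the wrist force passes 120 N, or if a joint passes its speed limit or range.

## Working session

There is one attempt and no reset: what is moved stays moved. The work goes in short steps, Python scripts to look and compute and a tool call to move; the robot and the scene stay as the last step left them, time stands still between calls to the robot, and variables do not carry over. Pictures are saved under pics/ and viewed, at most 10 in all, crops included, and the job is handed in when it is done.

Besides the shell and the picture viewer there is one more tool, called as name(argument=value, ...) on one line, values as JSON. step_arm: Moves the arm, as the interface text tells. Its arguments: {"type":"object","properties":{"commands":{"type":"array","items":{"type":"object","properties":{"fingers":{"type":"number"},"dx":{"type":"number"},"dy":{"type":"number"},"dz":{"type":"number"},"roll":{"type":"number"}}}},"squeeze":{"type":"number"}},"required":["commands"]}

```bash
mkdir -p pics; ls; cat > h.py <<'E'
import numpy as np, cv2
from workcell import *
def cloud(name):
    im,d=read_camera(name); c=calibration(name); K=np.array(c["intrinsics"]); T=np.linalg.inv(np.array(c["world_to_cam"]))
    v,u=np.mgrid[:d.shape[0],:d.shape[1]]
    P=np.stack([(u-K[0,2])/K[0,0]*d,-(v-K[1,2])/K[1,1]*d,-d,np.ones_like(d)],-1)@T.T
    P=P[...,:3]; P[d==0]=np.nan
    return im,d,P
E
python3 - <<'E'
from h import *
print(read_state()["tool_pos"],read_state()["tcp_rot"])
for n in("top","side"):
    im,d,P=cloud(n); cv2.imwrite(f"pics/{n}0.png",im); np.save(f"{n}0.npy",P); c=calibration(n); print(n,{k:np.round(v,3) for k,v in c.items()})
E
```

```text
pics
[0.25370334 0.62470648 0.22995268] [-0.60215888 -3.08282411  0.00344318]
top {'intrinsics': array([[458.132,   0.   , 285.116],
       [  0.   , 458.132, 218.48 ],
       [  0.   ,   0.   ,   1.   ]]), 'world_to_cam': array([[-1.400e-02, -1.000e+00, -2.000e-03,  3.900e-02],
       [ 9.930e-01, -1.400e-02,  1.150e-01, -6.160e-01],
       [-1.150e-01, -1.000e-03,  9.930e-01, -1.322e+00],
       [ 0.000e+00,  0.000e+00,  0.000e+00,  1.000e+00]])}
side {'intrinsics': array([[407.277,   0.   , 282.811],
       [  0.   , 407.277, 207.42 ],
       [  0.   ,   0.   ,   1.   ]]), 'world_to_cam': array([[ 0.951, -0.31 ,  0.021, -0.556],
       [ 0.153,  0.525,  0.837, -0.172],
       [-0.271, -0.792,  0.547, -0.84 ],
       [ 0.   ,  0.   ,  0.   ,  1.   ]])}
```

View pics/top0.png

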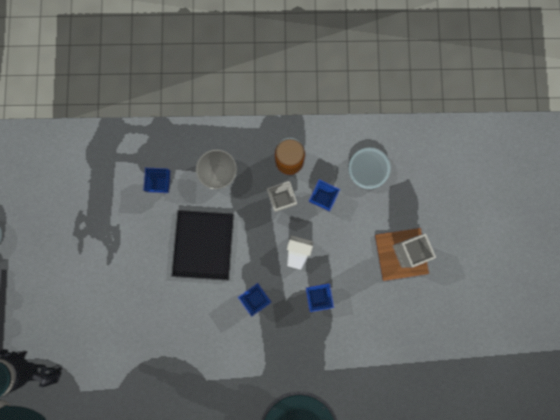

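View pics/side0.png

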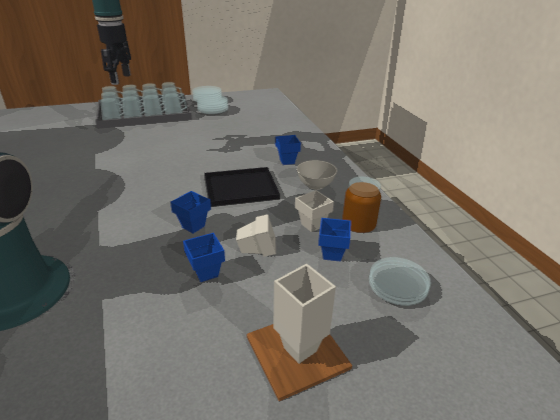

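The top view shows the pot on the base holder at px (419,250), the fallen holder at (299,254) with its mouth up-image, the loose holder at (283,196), the tray at (203,244) and the board at (403,254). The jar is at (290,155), the saucers at (370,168), the bowl at (216,169), and there are blue decoys next to the loose and fallen holders. The side view agrees.

```bash
python3 - <<'E'
from h import *
P=np.load("top0.npy"); im=cv2.imread("pics/top0.png")
def rect(name,u0,u1,v0,v1,zl,zh,col=None):
    p=P[v0:v1,u0:u1].reshape(-1,3); c=im[v0:v1,u0:u1].reshape(-1,3).astype(int)
    m=(p[:,2]>zl)&(p[:,2]<zh)
    if col=='w': m&=(abs(c[:,0]-c[:,2])<40)
    if col=='o': m&=(c[:,2]-c[:,0]>25)
    if col=='b': m&=(c[:,0]-c[:,2]>40)
    q=p[m]; r=cv2.minAreaRect((q[:,:2]*1000).astype(np.float32))
    print(name,len(q),"c",np.round(r[0],1),"size",np.round(r[1],1),"ang",round(r[2],1),"z",np.round(np.percentile(q[:,2],[5,50,95])*1000,1))
rect("potrim",395,445,228,272,.155,.19)
rect("loose rim",262,302,178,215,.07,.095,'w')
rect("fallen all",280,320,232,275,.012,.09,'w')
rect("fallen top",280,320,232,275,.06,.09,'w')
rect("board",370,440,225,285,.005,.02,'o')
rect("tray wall",165,240,200,285,.012,.03)
rect("counter",220,240,300,340,-.02,.02)
rect("blueA",305,342,178,212,.05,.1,'b'); rect("blueB",300,340,280,315,.05,.1,'b'); rect("blueC",238,275,282,318,.05,.1,'b')
rect("jar",270,308,135,178,.1,.14); rect("saucer",345,395,145,190,.02,.05);rect("bowl",193,240,147,192,.04,.07)
p=P[232:275,280:320];
for v in range(0,43,3): print(v+232,np.round(p[v,::4,2]*1000).tolist())
s=np.load("side0.npy")[200:265,230:285].reshape(-1,3); q=s[(s[:,2]>.012)]
for z in range(10,80,8):
    k=q[(q[:,2]*1000>z)&(q[:,2]*1000<z+8)]
    if len(k): print("side",z,len(k),np.round(k[:,:2].min(0),3),np.round(k[:,:2].max(0),3))
E
```

```text
potrim 261 c [ 511.7 -321. ] size [68.2 70.5] ang 20.5 z [156.9 171.2 176.4]
loose rim 127 c [677.8  38.7] size [68.6 68.1] ang 17.7 z [72.7 80.3 86. ]
fallen all 546 c [515.7  -6.1] size [67.7 90.9] ang 74.1 z [23.8 59.9 75.3]
fallen top 272 c [525.8  -9. ] size [67.8 38.1] ang 73.6 z [62.4 69.9 76.7]
board 1397 c [ 508.6 -316.2] size [141.3 139.9] ang 7.9 z [ 8.4 13.2 17.5]
tray wall 497 c [544.2 278.2] size [170.4 200.3] ang 85.5 z [12.5 17.7 22.6]
counter 794 c [321.6 199.8] size [ 57.8 115.1] ang 89.9 z [-4.1  1.   6. ]
blueA 287 c [679.2 -84.1] size [67.6 68.8] ang 63.7 z [51.3 62.6 83.6]
blueB 282 c [387.2 -64.1] size [67.8 68.2] ang 8.8 z [51.7 60.7 84.2]
blueC 254 c [384.1 120.4] size [66.8 67.9] ang 35.3 z [51.2 58.2 84.1]
jar 627 c [798.   13.8] size [74.5 76.9] ang 88.5 z [107.5 120.6 124.9]
saucer 1337 c [ 766.7 -225.6] size [121.6 123.3] ang 0.2 z [27.3 33.  38.5]
bowl 353 c [765.5 231.6] size [117.3 116.3] ang 0.1 z [41.4 51.8 58.9]
232 [-2.0, -1.0, -1.0, 2.0, 1.0, 3.0, -2.0, 1.0, -5.0, 4.0]
235 [-2.0, 3.0, 3.0, -1.0, 3.0, 2.0, -2.0, -2.0, 3.0, 2.0]
238 [-3.0, 4.0, 2.0
[... 446 characters left out ...]
, 53.0, 53.0, -4.0, -5.0, -2.0]
262 [2.0, 3.0, 44.0, 48.0, 48.0, 50.0, 48.0, -0.0, 2.0, 3.0]
265 [0.0, -1.0, 42.0, 42.0, 42.0, 46.0, 3.0, 6.0, 2.0, -1.0]
268 [-5.0, 3.0, -1.0, -1.0, -0.0, 41.0, -3.0, 1.0, -1.0, 2.0]
271 [1.0, 1.0, 2.0, 5.0, -0.0, 5.0, 1.0, 5.0, 2.0, 1.0]
274 [4.0, 4.0, 2.0, 1.0, 3.0, 3.0, 1.0, 5.0, 0.0, 1.0]
side 10 92 [ 0.473 -0.05 ] [0.566 0.201]
side 18 105 [ 0.471 -0.048] [0.564 0.02 ]
side 26 114 [ 0.469 -0.048] [0.562 0.021]
side 34 133 [ 0.467 -0.047] [0.559 0.027]
side 42 165 [ 0.474 -0.047] [0.557 0.027]
side 50 159 [ 0.489 -0.046] [0.555 0.027]
side 58 87 [ 0.505 -0.046] [0.553 0.027]
side 66 198 [ 0.507 -0.045] [0.55  0.027]
side 74 4 [ 0.535 -0.032] [0.549 0.015]
```

```bash
cat > go.py <<'E'
# usage: go.py x y z yang(deg, direction of tool y; mod 180 nearest) [from-x y z yang]
import sys
from h import *
from scipy.spatial.transform import Rotation as R
s=read_state(); Rm=R.from_rotvec(s["tcp_rot"]).as_matrix(); p=np.array(s["tool_pos"])
a=list(map(float,sys.argv[1:5])); y=np.degrees(np.arctan2(Rm[1,1],Rm[0,1]))
d=Rm.T@(np.array(a[:3])-p); dr=(y-a[3]+90)%180-90
print("t",round(s["time"],2),"pos",np.round(p,4),"yang",round(y,1),"tilt",np.round(Rm[:,2],3),"w",round(s["width"],3),"grip",np.round(s["grip_force"],1),"F",np.round(s["wrist_force"],1))
print("dx %.4f dy %.4f dz %.4f roll %.1f"%(*d,dr),"q6 end ~",round(np.degrees(np.arctan2(a[1],a[0]))-(y-dr),1))
E
python3 go.py .5117 -.321 .23 20.5
```

```text
t 0.1 pos [0.2537 0.6248 0.23  ] yang 67.9 tilt [-0.001 -0.002 -1.   ] w 0.998 grip 0.0 F [-0.2 -0.7 -0.2]
dx -0.5949 dy -0.7792 dz 0.0016 roll 47.4 q6 end ~ -52.6
```

step_arm(commands=[{"fingers":-1,"dx":-0.595,"dy":-0.779,"dz":0,"roll":47.4},{"fingers":-1,"dx":-0.595,"dy":-0.779,"dz":0,"roll":47.4},{"fingers":-1,"dx":-0.595,"dy":-0.779,"dz":0,"roll":47.4},{"fingers":-1,"dx":-0.595,"dy":-0.779,"dz":0,"roll":47.4},{"fingers":-1,"dx":-0.595,"dy":-0.779,"dz":0,"roll":47.4},{"fingers":-1,"dx":-0.595,"dy":-0.779,"dz":0,"roll":47.4},{"fingers":-1,"dx":-0.595,"dy":-0.779,"dz":0,"roll":47.4},{"fingers":-1,"dx":-0.595,"dy":-0.779,"dz":0,"roll":47.4}])

```text
time: 1.1
tool_pos: [0.3855, 0.1411, 0.2311]
tcp_rot: [1.79, 2.581, 0.0]
wrist_force: [1.5, -0.4, 0.9]
width: 0.997
grip_force: 0.0
```

```bash
python3 go.py .5117 -.321 .23 20.5
```

```text
t 1.1 pos [0.3855 0.1411 0.2311] yang 20.5 tilt [ 0.  0. -1.] w 0.997 grip 0.0 F [ 1.5 -0.4  0.9]
dx -0.4770 dy -0.0439 dz 0.0012 roll 0.0 q6 end ~ -52.6
```

step_arm(commands=[{"fingers":-1,"dx":-0.477,"dy":-0.044},{"fingers":-1,"dx":-0.477,"dy":-0.044},{"fingers":-1,"dx":-0.477,"dy":-0.044},{"fingers":-1,"dx":-0.477,"dy":-0.044},{"fingers":-1,"dx":-0.477,"dy":-0.044},{"fingers":-1,"dx":-0.477,"dy":-0.044},{"fingers":-1,"dx":-0.477,"dy":-0.044},{"fingers":-1,"dx":-0.477,"dy":-0.044}])

```text
invalid input
```

```bash
python3 go.py .5117 -.321 .130 20.5; python3 - <<'E'
from h import *
im,d,P=cloud("wrist"); cv2.imwrite("pics/w1.png",im)
m=(P[...,2]>.155)&(P[...,2]<.185); q=P[m]; q=q[(abs(q[:,0]-.512)<.06)&(abs(q[:,1]+.321)<.06)]
r=cv2.minAreaRect((q[:,:2]*1000).astype(np.float32)); print(len(q),r)
E
```

```text
t 1.1 pos [0.3855 0.1411 0.2311] yang 20.5 tilt [ 0.  0. -1.] w 0.997 grip 0.0 F [ 1.5 -0.4  0.9]
dx -0.4770 dy -0.0440 dz 0.1012 roll 0.0 q6 end ~ -52.6
0 ((0.0, 0.0), (0.0, 0.0), 0.0)
```

View pics/w1.png

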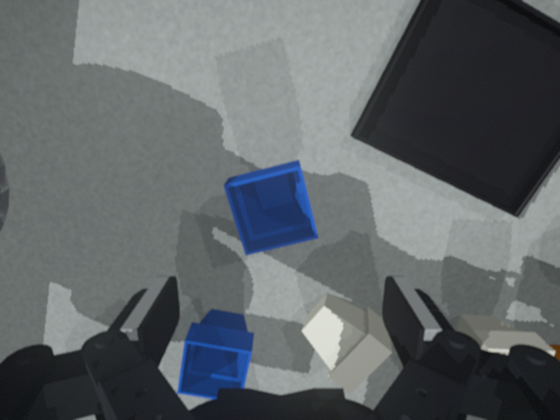

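The wrist camera looks forward between the fingers, which are at about (150,310) and (410,310). A blue decoy is at (270,205) and the fallen holder at (345,340). The move was refused because every row needs all five fields.

step_arm(commands=[{"fingers":-1,"dx":-0.477,"dy":-0.044,"dz":0,"roll":0},{"fingers":-1,"dx":-0.477,"dy":-0.044,"dz":0,"roll":0},{"fingers":-1,"dx":-0.477,"dy":-0.044,"dz":0,"roll":0},{"fingers":-1,"dx":-0.477,"dy":-0.044,"dz":0,"roll":0},{"fingers":-1,"dx":-0.477,"dy":-0.044,"dz":0,"roll":0},{"fingers":-1,"dx":-0.477,"dy":-0.044,"dz":0,"roll":0},{"fingers":-1,"dx":-0.477,"dy":-0.044,"dz":0,"roll":0},{"fingers":-1,"dx":-0.477,"dy":-0.044,"dz":0,"roll":0}])

```text
time: 2.15
tool_pos: [0.5117, -0.3216, 0.2305]
tcp_rot: [-1.793, -2.579, 0.0]
wrist_force: [-0.2, 0.0, 0.9]
width: 1.001
grip_force: 0.0
```

```bash
python3 go.py .5117 -.321 .130 20.5; python3 - <<'E'
from h import *
im,d,P=cloud("wrist")
m=(P[...,2]>.160)&(P[...,2]<.18); q=P[m]; q=q[(abs(q[:,0]-.512)<.06)&(abs(q[:,1]+.321)<.06)]
r=cv2.minAreaRect((q[:,:2]*1000).astype(np.float32)); print(len(q),r, d.min(), (d>0).mean())
E
```

```text
t 2.15 pos [ 0.5117 -0.3216  0.2305] yang 20.4 tilt [-0.001  0.    -1.   ] w 1.001 grip 0.0 F [-0.2  0.   0.9]
dx 0.0005 dy 0.0003 dz 0.1005 roll -0.1 q6 end ~ -52.6
4590 ((512.5009765625, -324.8827209472656), (68.34209442138672, 68.90457153320312), 20.768024444580078) 0.0 0.9960034013605442
```

step_arm(commands=[{"fingers":-1,"dx":-0.001,"dy":-0.001,"dz":0.05,"roll":0},{"fingers":-1,"dx":-0.001,"dy":-0.001,"dz":0.1,"roll":0},{"fingers":-1,"dx":-0.001,"dy":-0.001,"dz":0.1,"roll":0},{"fingers":1,"dx":-0.001,"dy":-0.001,"dz":0.1,"roll":0},{"fingers":1,"dx":-0.001,"dy":-0.001,"dz":0.1,"roll":0},{"fingers":1,"dx":-0.001,"dy":-0.001,"dz":0.1,"roll":0},{"fingers":1,"dx":-0.001,"dy":-0.001,"dz":0.1,"roll":0},{"fingers":1,"dx":-0.001,"dy":-0.001,"dz":0.1,"roll":0}], squeeze=50)

```text
time: 3.2
tool_pos: [0.5117, -0.3213, 0.1333]
tcp_rot: [1.789, 2.579, -0.001]
wrist_force: [-1.0, -0.4, 6.3]
width: 0.784
grip_force: 58.4
```

```bash
python3 go.py .544 .278 .2 20.5
```

```text
t 3.2 pos [ 0.5117 -0.3213  0.1333] yang 20.5 tilt [ 0.002 -0.002 -1.   ] w 0.784 grip 58.4 F [-1.  -0.4  6.3]
dx 0.5498 dy 0.2402 dz -0.0678 roll 0.0 q6 end ~ 6.6
```

step_arm(commands=[{"fingers":1,"dx":0,"dy":0,"dz":-0.02,"roll":0},{"fingers":1,"dx":0,"dy":0,"dz":-0.05,"roll":0},{"fingers":1,"dx":0.02,"dy":0.01,"dz":-0.07,"roll":0},{"fingers":1,"dx":0.06,"dy":0.026,"dz":-0.07,"roll":0},{"fingers":1,"dx":0.11,"dy":0.048,"dz":-0.07,"roll":0},{"fingers":1,"dx":0.165,"dy":0.072,"dz":-0.07,"roll":0},{"fingers":1,"dx":0.22,"dy":0.096,"dz":-0.07,"roll":0},{"fingers":1,"dx":0.275,"dy":0.12,"dz":-0.07,"roll":0}])

```text
time: 4.2
tool_pos: [0.5261, -0.0179, 0.2017]
tcp_rot: [-1.79, -2.581, -0.001]
wrist_force: [1.0, -0.1, -3.4]
width: 0.789
grip_force: 57.8
```

step_arm(commands=[{"fingers":1,"dx":0.055,"dy":0.024,"dz":0,"roll":0},{"fingers":1,"dx":0.11,"dy":0.048,"dz":0,"roll":0},{"fingers":1,"dx":0.165,"dy":0.072,"dz":0,"roll":0},{"fingers":1,"dx":0.22,"dy":0.096,"dz":0,"roll":0},{"fingers":1,"dx":0.26,"dy":0.113,"dz":0,"roll":0},{"fingers":1,"dx":0.275,"dy":0.12,"dz":0.02,"roll":0},{"fingers":1,"dx":0.275,"dy":0.12,"dz":0.07,"roll":0},{"fingers":1,"dx":0.275,"dy":0.12,"dz":0.09,"roll":0}])

```text
time: 5.2
tool_pos: [0.5393, 0.2772, 0.1068]
tcp_rot: [-1.788, -2.578, 0.012]
wrist_force: [-0.9, -0.6, -3.3]
width: 0.79
grip_force: 57.8
```

```bash
python3 go.py .544 .278 .044 20.5; python3 - <<'E'
from h import *
im,d,P=cloud("top"); cv2.imwrite("pics/top1.png",im); np.save("top1.npy",P)
p=P[228:285,375:450].reshape(-1,3)
for zl,zh in((.075,.105),(.005,.02)):
    q=p[(p[:,2]>zl)&(p[:,2]<zh)]; print(len(q),cv2.minAreaRect((q[:,:2]*1000).astype(np.float32)),np.median(q[:,2]))
im,d,P=cloud("side")
q=P[...,:].reshape(-1,3); q=q[(abs(q[:,0]-.52)<.08)&(abs(q[:,1]-.27)<.08)&(q[:,2]<.15)]
print(np.round(np.percentile(q[:,2],[1,5,50,90]),3))
E
```

```text
t 5.2 pos [0.5393 0.2772 0.1068] yang 20.5 tilt [-0.008 -0.004 -1.   ] w 0.79 grip 57.8 F [-0.9 -0.6 -3.3]
dx -0.0009 dy 0.0052 dz 0.0627 roll 0.0 q6 end ~ 6.6
184 ((511.41680908203125, -320.5622863769531), (68.46488952636719, 69.52011108398438), 20.443044662475586) 0.08988185736380327
1815 ((502.8921203613281, -348.30810546875), (222.7822723388672, 168.34991455078125), 88.45940399169922) 0.01281171837483508
[-0.002  0.001  0.007  0.132]
```

step_arm(commands=[{"fingers":1,"dx":0,"dy":0.004,"dz":0.03,"roll":0},{"fingers":1,"dx":0,"dy":0.004,"dz":0.05,"roll":0},{"fingers":1,"dx":0,"dy":0.004,"dz":0.056,"roll":0},{"fingers":1,"dx":0,"dy":0.004,"dz":0.059,"roll":0},{"fingers":1,"dx":0,"dy":0.004,"dz":0.061,"roll":0},{"fingers":1,"dx":0,"dy":0.004,"dz":0.061,"roll":0}])

```text
time: 6.05
tool_pos: [0.5473, 0.2804, 0.051]
tcp_rot: [1.79, 2.581, 0.001]
wrist_force: [-0.1, 0.8, -2.5]
width: 0.789
grip_force: 57.8
```

step_arm(commands=[{"fingers":1,"dx":0,"dy":0,"dz":0.003,"roll":0},{"fingers":1,"dx":0,"dy":0,"dz":0.005,"roll":0},{"fingers":1,"dx":0,"dy":0,"dz":0.006,"roll":0},{"fingers":1,"dx":0,"dy":0,"dz":0.006,"roll":0}])

```text
time: 6.55
tool_pos: [0.5472, 0.2805, 0.0464]
tcp_rot: [1.791, 2.581, 0.001]
wrist_force: [-3.6, -1.2, 8.5]
width: 0.789
grip_force: 59.2
```

step_arm(commands=[{"fingers":-1,"dx":0,"dy":0,"dz":-0.001,"roll":0},{"fingers":-1,"dx":0,"dy":0,"dz":-0.001,"roll":0},{"fingers":-1,"dx":0,"dy":0,"dz":-0.001,"roll":0},{"fingers":-1,"dx":0,"dy":0,"dz":-0.05,"roll":0},{"fingers":-1,"dx":0,"dy":0,"dz":-0.11,"roll":0}])

```text
time: 7.18
tool_pos: [0.5453, 0.2794, 0.1531]
tcp_rot: [-1.789, -2.579, 0.007]
wrist_force: [-0.2, 0.5, 1.0]
width: 1.0
grip_force: 0.0
```

```bash
python3 go.py .678 .039 .15 18
```

```text
t 7.17 pos [0.5453 0.2794 0.1531] yang 20.5 tilt [-0.004 -0.002 -1.   ] w 1.0 grip 0.0 F [-0.2  0.5  1. ]
dx -0.2716 dy 0.0402 dz 0.0030 roll 2.5 q6 end ~ -14.7
```

step_arm(commands=[{"fingers":-1,"dx":-0.272,"dy":0.04,"dz":0.0,"roll":2.5},{"fingers":-1,"dx":-0.272,"dy":0.04,"dz":0.0,"roll":2.5},{"fingers":-1,"dx":-0.272,"dy":0.04,"dz":0.0,"roll":2.5},{"fingers":-1,"dx":-0.272,"dy":0.04,"dz":0.0,"roll":2.5},{"fingers":-1,"dx":-0.272,"dy":0.04,"dz":0.0,"roll":2.5},{"fingers":-1,"dx":-0.272,"dy":0.04,"dz":0.0,"roll":2.5}])

```text
time: 7.92
tool_pos: [0.68, 0.0378, 0.1538]
tcp_rot: [-1.85, -2.538, 0.0]
wrist_force: [-0.3, -0.1, 0.3]
width: 0.995
grip_force: 0.0
```

```bash
python3 - <<'E'
from h import *
im,d,P=cloud("wrist")
m=(P[...,2]>.070)&(P[...,2]<.088)&(im.astype(int).max(-1)-im.astype(int).min(-1)<50); q=P[m]; q=q[(abs(q[:,0]-.678)<.055)&(abs(q[:,1]-.039)<.055)]
r=cv2.minAreaRect((q[:,:2]*1000).astype(np.float32)); print(len(q),r,np.median(q[:,2]))
im,d,P=cloud("top");p=P.reshape(-1,3); q=p[(abs(p[:,0]-.545)<.1)&(abs(p[:,1]-.279)<.09)&(p[:,2]>.075)&(p[:,2]<.095)]
print("pot",len(q),cv2.minAreaRect((q[:,:2]*1000).astype(np.float32)),np.median(q[:,2]))
E
python3 go.py .678 .039 .046 18
```

```text
3179 ((677.06640625, 41.77745819091797), (68.14425659179688, 68.70895385742188), 17.95035171508789) 0.08114742154154045
pot 174 ((546.4832153320312, 279.2015686035156), (68.36222839355469, 68.55326080322266), 20.564905166625977) 0.08502512990695621
t 8.03 pos [0.6789 0.0402 0.1538] yang 18.0 tilt [-0.001  0.001 -1.   ] w 0.998 grip 0.0 F [-0.6  0.7  0.1]
dx -0.0010 dy -0.0012 dz 0.1078 roll -0.0 q6 end ~ -14.7
```

step_arm(commands=[{"fingers":-1,"dx":0,"dy":-0.001,"dz":0.05,"roll":0},{"fingers":-1,"dx":0,"dy":-0.001,"dz":0.1,"roll":0},{"fingers":-1,"dx":0,"dy":-0.001,"dz":0.108,"roll":0},{"fingers":-1,"dx":0,"dy":-0.001,"dz":0.108,"roll":0},{"fingers":1,"dx":0,"dy":-0.001,"dz":0.108,"roll":0},{"fingers":1,"dx":0,"dy":-0.001,"dz":0.108,"roll":0},{"fingers":1,"dx":0,"dy":-0.001,"dz":0.108,"roll":0},{"fingers":1,"dx":0,"dy":-0.001,"dz":0.108,"roll":0}], squeeze=50)

```text
time: 9.02
tool_pos: [0.6809, 0.0394, 0.0497]
tcp_rot: [1.845, 2.538, 0.006]
wrist_force: [-1.0, 0.7, 7.1]
width: 0.785
grip_force: 57.9
```

```bash
python3 go.py .511 -.321 .20 20.5
```

```text
t 9.03 pos [0.6809 0.0394 0.0497] yang 18.0 tilt [ 0.005  0.001 -1.   ] w 0.785 grip 57.9 F [-1.   0.7  7.1]
dx -0.2905 dy -0.2721 dz -0.1514 roll -2.5 q6 end ~ -52.6
```

step_arm(commands=[{"fingers":1,"dx":0,"dy":0,"dz":-0.03,"roll":0},{"fingers":1,"dx":0,"dy":0,"dz":-0.08,"roll":0},{"fingers":1,"dx":-0.01,"dy":-0.01,"dz":-0.12,"roll":0},{"fingers":1,"dx":-0.03,"dy":-0.03,"dz":-0.13,"roll":-1},{"fingers":1,"dx":-0.065,"dy":-0.06,"dz":-0.13,"roll":-2.5},{"fingers":1,"dx":-0.105,"dy":-0.098,"dz":-0.13,"roll":-2.5},{"fingers":1,"dx":-0.145,"dy":-0.135,"dz":-0.13,"roll":-2.5},{"fingers":1,"dx":-0.185,"dy":-0.172,"dz":-0.13,"roll":-2.5}])

```text
time: 10.02
tool_pos: [0.5713, -0.1915, 0.1768]
tcp_rot: [1.79, 2.581, 0.0]
wrist_force: [0.7, -0.2, -3.0]
width: 0.79
grip_force: 57.7
```

```bash
python3 go.py .511 -.321 .17 20.5
```

```text
t 10.03 pos [ 0.5713 -0.1915  0.1768] yang 20.5 tilt [ 0.001 -0.    -1.   ] w 0.79 grip 57.7 F [ 0.7 -0.2 -3. ]
dx -0.1002 dy -0.1018 dz 0.0068 roll 0.0 q6 end ~ -52.6
```

step_arm(commands=[{"fingers":1,"dx":-0.04,"dy":-0.04,"dz":0,"roll":0},{"fingers":1,"dx":-0.075,"dy":-0.077,"dz":0,"roll":0},{"fingers":1,"dx":-0.1,"dy":-0.102,"dz":0.0,"roll":0},{"fingers":1,"dx":-0.1,"dy":-0.102,"dz":0.0,"roll":0},{"fingers":1,"dx":-0.1,"dy":-0.102,"dz":0.0,"roll":0}])

```text
time: 10.65
tool_pos: [0.5116, -0.3192, 0.1764]
tcp_rot: [1.792, 2.58, 0.001]
wrist_force: [0.1, 0.3, -3.2]
width: 0.784
grip_force: 57.5
```

```bash
cat > fit.py <<'E'
from h import *
s=read_state(); tz=s["tool_pos"][2]; print(np.round(s["tool_pos"],4))
def rr(q): return [np.round(x,1) for x in cv2.minAreaRect((q[:,:2]*1000).astype(np.float32))]
for n in("wrist","side"):
    im,d,P=cloud(n); cv2.imwrite(f"pics/fit_{n}.png",im); p=P.reshape(-1,3)
    c=im.reshape(-1,3).astype(int); w=(c.max(1)-c.min(1)<60)&(c.min(1)>60)
    near=(abs(p[:,0]-.511)<.06)&(abs(p[:,1]+.321)<.06)&w
    for nm,zl,zh in(("upper",tz+.02,tz+.038),("lower",.085,.097)):
        q=p[near&(p[:,2]>zl)&(p[:,2]<zh)]
        if len(q)>20: print(n,nm,len(q),rr(q),np.round(np.percentile(q[:,2],[50,95]),3))
E
python3 fit.py; python3 go.py .511 -.321 .17 20.5
```

```text
[ 0.5116 -0.3192  0.1764]
wrist upper 13291 [array([ 509.9, -318.1]), array([94.7, 69.7]), np.float64(20.2)] [0.207 0.21 ]
wrist lower 1122 [array([ 504.2, -299.2]), array([68.2, 25.7]), np.float64(20.1)] [0.094 0.095]
side upper 568 [array([ 510.1, -318. ]), array([95., 67.]), np.float64(20.7)] [0.203 0.208]
side lower 407 [array([ 511.4, -318.6]), array([70.9, 69.9]), np.float64(20.1)] [0.09  0.092]
t 10.75 pos [ 0.512  -0.3185  0.1763] yang 20.5 tilt [ 0.  0. -1.] w 0.784 grip 57.5 F [ 0.5  0.6 -1. ]
dx -0.0020 dy -0.0018 dz 0.0063 roll 0.0 q6 end ~ -52.6
```

View pics/fit_wrist.png

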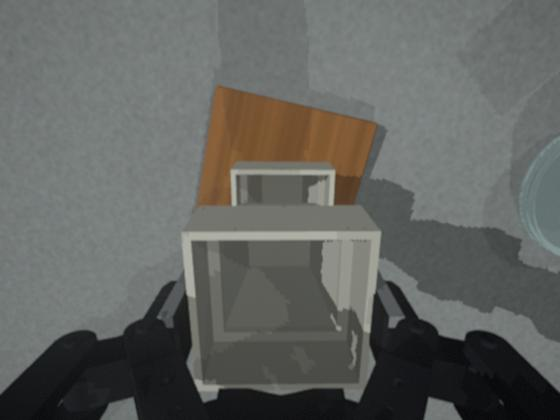

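View pics/fit_side.png

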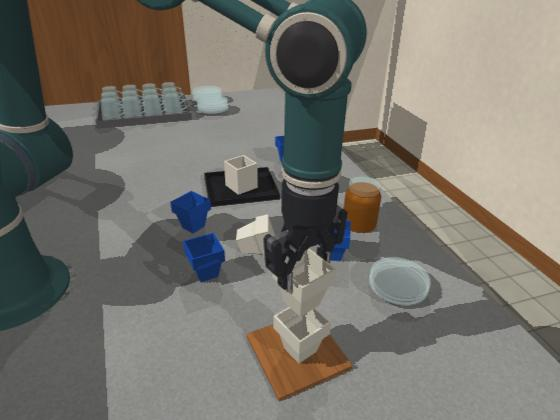

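The wrist view shows the held holder's rim spanning columns 184–378, with the base rim behind it at 233–333, so they are aligned. The side view confirms this and shows the pot upright in the tray.

step_arm(commands=[{"fingers":1,"dx":-0.0015,"dy":0.0007,"dz":0.02,"roll":0},{"fingers":1,"dx":-0.0015,"dy":0.0007,"dz":0.04,"roll":0},{"fingers":1,"dx":-0.0015,"dy":0.0007,"dz":0.055,"roll":0},{"fingers":1,"dx":-0.0015,"dy":0.0007,"dz":0.065,"roll":0},{"fingers":1,"dx":-0.0015,"dy":0.0007,"dz":0.074,"roll":0},{"fingers":1,"dx":-0.0015,"dy":0.0007,"dz":0.076,"roll":0}])

```text
time: 11.5
tool_pos: [0.5125, -0.3204, 0.0996]
tcp_rot: [-1.79, -2.58, 0.0]
wrist_force: [-0.6, 0.1, -2.9]
width: 0.784
grip_force: 57.6
```

step_arm(commands=[{"fingers":1,"dx":0,"dy":0,"dz":0.003,"roll":0},{"fingers":1,"dx":0,"dy":0,"dz":0.006,"roll":0},{"fingers":1,"dx":0,"dy":0,"dz":0.008,"roll":0},{"fingers":1,"dx":0,"dy":0,"dz":0.008,"roll":0}])

```text
time: 12.0
tool_pos: [0.5127, -0.3205, 0.0922]
tcp_rot: [-1.791, -2.581, 0.0]
wrist_force: [0.3, 0.8, -2.7]
width: 0.788
grip_force: 57.6
```

step_arm(commands=[{"fingers":1,"dx":0,"dy":0,"dz":0.002,"roll":0},{"fingers":1,"dx":0,"dy":0,"dz":0.003,"roll":0},{"fingers":1,"dx":0,"dy":0,"dz":0.003,"roll":0}])

```text
time: 12.38
tool_pos: [0.514, -0.3208, 0.0917]
tcp_rot: [1.79, 2.579, 0.001]
wrist_force: [-0.8, 3.2, 8.6]
width: 0.788
grip_force: 58.8
```

step_arm(commands=[{"fingers":-1,"dx":0,"dy":0,"dz":-0.001,"roll":0},{"fingers":-1,"dx":0,"dy":0,"dz":-0.001,"roll":0},{"fingers":-1,"dx":0,"dy":0,"dz":-0.001,"roll":0},{"fingers":-1,"dx":0,"dy":0,"dz":-0.04,"roll":0},{"fingers":-1,"dx":0,"dy":0,"dz":-0.09,"roll":0}])

```text
time: 13.0
tool_pos: [0.5115, -0.3197, 0.178]
tcp_rot: [-1.788, -2.577, 0.0]
wrist_force: [-0.9, -0.8, -0.2]
width: 1.0
grip_force: 0.0
```

```bash
python3 go.py .537 -.012 .15 74
```

```text
t 13.0 pos [ 0.5115 -0.3197  0.178 ] yang 20.5 tilt [-0.004  0.003 -1.   ] w 1.0 grip 0.0 F [-0.9 -0.8 -0.2]
dx 0.2792 dy 0.1317 dz 0.0287 roll -53.5 q6 end ~ -75.3
```

step_arm(commands=[{"fingers":-1,"dx":0.279,"dy":0.132,"dz":0,"roll":-53.5},{"fingers":-1,"dx":0.279,"dy":0.132,"dz":0,"roll":-53.5},{"fingers":-1,"dx":0.279,"dy":0.132,"dz":0,"roll":-53.5},{"fingers":-1,"dx":0.279,"dy":0.132,"dz":0.029,"roll":-53.5},{"fingers":-1,"dx":0.279,"dy":0.132,"dz":0.029,"roll":-53.5},{"fingers":-1,"dx":0.279,"dy":0.132,"dz":0.029,"roll":-53.5},{"fingers":-1,"dx":0.279,"dy":0.132,"dz":0.029,"roll":-53.5}])

```text
time: 13.88
tool_pos: [0.5388, -0.0131, 0.1502]
tcp_rot: [-0.437, -3.111, 0.001]
wrist_force: [-0.7, 0.4, 0.8]
width: 0.999
grip_force: 0.0
```

```bash
python3 go.py .537 -.012 .042 74; python3 - <<'E'
from h import *
def rr(q): return [np.round(x,1) for x in cv2.minAreaRect((q[:,:2]*1000).astype(np.float32))]
im,d,P=cloud("wrist"); p=P.reshape(-1,3); c=im.reshape(-1,3).astype(int); w=(c.max(1)-c.min(1)<60)
for zl,zh in((.015,.09),(.058,.09),(.069,.08)):
    q=p[w&(abs(p[:,0]-.52)<.08)&(abs(p[:,1]+.01)<.065)&(p[:,2]>zl)&(p[:,2]<zh)]; print(len(q),rr(q),np.round(np.percentile(q[:,2],[5,50,95,99]),3))
im,d,P=cloud("top"); p=P.reshape(-1,3)
for zl,zh in((.08,.1),(.112,.135)):
    q=p[(abs(p[:,0]-.511)<.06)&(abs(p[:,1]+.32)<.06)&(p[:,2]>zl)&(p[:,2]<zh)]; print("stack",len(q),rr(q),np.round(np.median(q[:,2]),3))
E
```

```text
t 13.88 pos [ 0.5388 -0.0131  0.1502] yang 74.0 tilt [-0.    -0.001 -1.   ] w 0.999 grip 0.0 F [-0.7  0.4  0.8]
dx 0.0020 dy 0.0006 dz 0.1082 roll 0.0 q6 end ~ -75.3
9785 [array([507.8,  -2.9]), array([67.8, 73.3]), np.float64(73.7)] [0.043 0.062 0.075 0.076]
5976 [array([523.1,  -7.3]), array([67.8, 41.5]), np.float64(73.7)] [0.059 0.071 0.075 0.076]
3939 [array([528.8,  -9. ]), array([67.8, 29.7]), np.float64(73.6)] [0.069 0.072 0.076 0.076]
stack 219 [array([ 511.4, -320.2]), array([68.5, 67.8]), np.float64(20.6)] 0.094
stack 163 [array([ 511.8, -321.4]), array([68.3, 69.7]), np.float64(20.3)] 0.122
```

step_arm(commands=[{"fingers":-1,"dx":0.001,"dy":0.001,"dz":0.05,"roll":0},{"fingers":-1,"dx":0.001,"dy":0.001,"dz":0.1,"roll":0},{"fingers":-1,"dx":0.001,"dy":0.001,"dz":0.108,"roll":0},{"fingers":-1,"dx":0.001,"dy":0.001,"dz":0.108,"roll":0},{"fingers":1,"dx":0.001,"dy":0.001,"dz":0.108,"roll":0},{"fingers":1,"dx":0.001,"dy":0.001,"dz":0.108,"roll":0},{"fingers":1,"dx":0.001,"dy":0.001,"dz":0.108,"roll":0},{"fingers":1,"dx":0.001,"dy":0.001,"dz":0.108,"roll":0}], squeeze=20)

```text
time: 14.98
tool_pos: [0.5406, -0.0122, 0.0449]
tcp_rot: [0.436, 3.106, -0.0]
wrist_force: [1.4, -1.6, 7.5]
width: 0.794
grip_force: 25.4
```

step_arm(commands=[{"fingers":1,"dx":0,"dy":0,"dz":-0.01,"roll":0},{"fingers":1,"dx":0,"dy":0,"dz":-0.02,"roll":0},{"fingers":1,"dx":0,"dy":0,"dz":-0.03,"roll":0},{"fingers":1,"dx":0,"dy":0,"dz":-0.03,"roll":0}])

```text
time: 15.48
tool_pos: [0.539, -0.0118, 0.0735]
tcp_rot: [0.437, 3.109, 0.0]
wrist_force: [0.3, 0.5, -2.3]
width: 0.787
grip_force: 24.5
```

```bash
cat > look.py <<'E'
import sys
from h import *
s=read_state(); t=np.array(s["tool_pos"]); print(np.round(t,4),np.round(s["wrist_force"],1))
im,d,P=cloud("side"); u=np.array([np.cos(np.radians(-16.3)),np.sin(np.radians(-16.3))])
if len(sys.argv)>2: a=np.radians(float(sys.argv[2])); u=np.array([np.cos(a),np.sin(a)])
p=P.reshape(-1,3); c=im.reshape(-1,3).astype(int); w=(c.max(1)-c.min(1)<70)&(c.min(1)>75)
q=p[w&(np.linalg.norm(p[:,:2]-t[:2],axis=1)<.11)&(p[:,2]>t[2]-.09)&(p[:,2]<t[2]+.06)&(p[:,2]>.008)]
S=(q[:,:2]-t[:2])@u*1000; Z=q[:,2]*1000
print("bounds s,z:",[np.round((f(S),f(Z))) for f in (np.min,np.max)])
for z in range(0,200,8):
    m=(Z>=z)&(Z<z+8)
    if m.sum()>5: print(z,m.sum(),np.round(np.percentile(S[m],[2,98])))
C=calibration("side"); K=np.array(C["intrinsics"]); x=np.array(C["world_to_cam"])@np.r_[t,1]; px=K@(np.array([x[0],-x[1],-x[2]])/-x[2]); u0,v0=int(px[0]),int(px[1])
cv2.imwrite(f"pics/{sys.argv[1]}.png",cv2.resize(im[max(v0-75,0):v0+75,max(0,u0-100):u0+100],None,fx=3,fy=3,interpolation=cv2.INTER_CUBIC))
E
python3 look.py lift1
```

```text
[ 0.539  -0.0118  0.0735] [ 0.3  0.5 -2.3]
bounds s,z: [array([-72.,  29.]), array([ 19., 133.])]
24 24 [-60.   3.]
32 134 [-62.  19.]
40 99 [-63.  16.]
48 104 [-66.  14.]
56 100 [-68.  11.]
64 145 [-71.   9.]
72 149 [-61.   2.]
80 125 [-44.   6.]
88 105 [-28.   9.]
96 33 [-22.   8.]
104 8 [-11.   8.]
```

View pics/lift1.png

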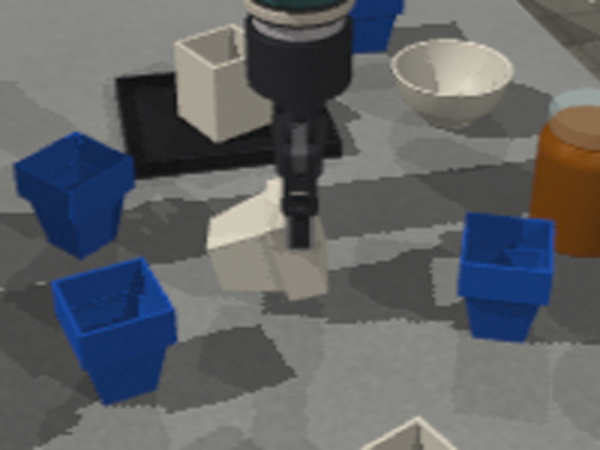

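The crop shows the holder lifted but still tilted at about 16°, so the pads hold it rigidly. I'll turn its foot against the fixed tray wall and swing the grip in an arc about the wall's top edge to right it.

```bash
python3 go.py .531 .117 .10 -4.5
```

```text
t 15.53 pos [ 0.5384 -0.0117  0.0728] yang 74.0 tilt [ 0.001 -0.    -1.   ] w 0.792 grip 24.5 F [ 0.1 -0.1 -2.2]
dx 0.0426 dy 0.1217 dz -0.0272 roll 78.5 q6 end ~ 16.9
```

step_arm(commands=[{"fingers":1,"dx":0.0,"dy":0.0,"dz":-0.015,"roll":8},{"fingers":1,"dx":0.005,"dy":0.015,"dz":-0.027,"roll":18},{"fingers":1,"dx":0.012,"dy":0.035,"dz":-0.027,"roll":28},{"fingers":1,"dx":0.02,"dy":0.06,"dz":-0.027,"roll":38},{"fingers":1,"dx":0.028,"dy":0.085,"dz":-0.027,"roll":48},{"fingers":1,"dx":0.036,"dy":0.105,"dz":-0.027,"roll":58},{"fingers":1,"dx":0.041,"dy":0.117,"dz":-0.027,"roll":68},{"fingers":1,"dx":0.0426,"dy":0.1217,"dz":-0.027,"roll":78.5}])

```text
time: 16.52
tool_pos: [0.5298, 0.1177, 0.0985]
tcp_rot: [-2.312, -2.126, 0.002]
wrist_force: [0.7, -0.6, -1.9]
width: 0.79
grip_force: 24.5
```

```bash
python3 go.py .531 .117 .055 -4.5; python3 look.py x -94.5 | head -3
```

```text
t 16.52 pos [0.5298 0.1177 0.0985] yang -4.8 tilt [-0.002 -0.    -1.   ] w 0.79 grip 24.5 F [ 0.7 -0.6 -1.9]
dx -0.0006 dy 0.0013 dz 0.0435 roll -0.3 q6 end ~ 16.9
[0.5298 0.1177 0.0985] [ 0.7 -0.6 -1.9]
bounds s,z: [array([-69.,  50.]), array([ 23., 157.])]
48 18 [-60.   7.]
```

step_arm(commands=[{"fingers":1,"dx":0,"dy":0.001,"dz":0.03,"roll":0},{"fingers":1,"dx":0,"dy":0.001,"dz":0.0435,"roll":0},{"fingers":1,"dx":0.01,"dy":0.001,"dz":0.0435,"roll":0},{"fingers":1,"dx":0.016,"dy":0.001,"dz":0.0425,"roll":0},{"fingers":1,"dx":0.0235,"dy":0.001,"dz":0.0345,"roll":0},{"fingers":1,"dx":0.029,"dy":0.001,"dz":0.03,"roll":0},{"fingers":1,"dx":0.035,"dy":0.001,"dz":0.026,"roll":0}])

```text
time: 17.45
tool_pos: [0.5352, 0.1527, 0.0746]
tcp_rot: [2.307, 2.132, 0.003]
wrist_force: [-0.4, 0.4, -2.9]
width: 0.79
grip_force: 24.4
```

```bash
python3 look.py arc1 -94.5
```

```text
[0.5352 0.1527 0.0746] [-0.4  0.4 -2.9]
bounds s,z: [array([-107.,   10.]), array([ 29., 134.])]
24 73 [-54. -12.]
32 200 [-57.  24.]
40 123 [-63.  28.]
48 90 [-105.   22.]
56 103 [-104.   19.]
64 87 [-104.   15.]
72 78 [-105.   14.]
80 74 [-106.   11.]
88 42 [-24.  12.]
96 70 [-15.  13.]
104 10 [ 6. 12.]
112 10 [ 5. 11.]
```

The holder is still at 16° because it rose over the wall before engaging it. I'll back off and go lower, then push in before raising.

step_arm(commands=[{"fingers":1,"dx":-0.02,"dy":0,"dz":0,"roll":0},{"fingers":1,"dx":-0.036,"dy":0,"dz":0,"roll":0},{"fingers":1,"dx":-0.036,"dy":0,"dz":0.015,"roll":0},{"fingers":1,"dx":-0.036,"dy":0,"dz":0.023,"roll":0},{"fingers":1,"dx":-0.036,"dy":0,"dz":0.023,"roll":0}])

```text
time: 18.12
tool_pos: [0.5312, 0.1152, 0.0496]
tcp_rot: [-2.307, -2.132, 0.003]
wrist_force: [-0.9, -0.8, -2.0]
width: 0.79
grip_force: 24.8
```

```bash
python3 look.py x -94.5; python3 go.py .533 .1935 .05 -4.5
```

```text
[0.5312 0.1152 0.0496] [-0.9 -0.8 -2. ]
bounds s,z: [array([-66.,   8.]), array([27., 94.])]
8 234 [-58.  26.]
16 96 [-62.  26.]
24 83 [-66.  20.]
32 58 [-64.  19.]
40 35 [-46.  15.]
48 30 [-32.  14.]
56 27 [-21.  13.]
64 38 [-24.  11.]
72 73 [-13.  10.]
80 6 [ 7. 11.]
t 18.18 pos [0.5313 0.1157 0.0496] yang -4.5 tilt [-0.001 -0.    -1.   ] w 0.79 grip 24.8 F [ 0.6 -0.3 -2.7]
dx 0.0777 dy -0.0045 dz -0.0005 roll -0.0 q6 end ~ 24.5
```

step_arm(commands=[{"fingers":1,"dx":0.014,"dy":0,"dz":0,"roll":0},{"fingers":1,"dx":0.021,"dy":0,"dz":-0.001,"roll":0},{"fingers":1,"dx":0.026,"dy":0,"dz":-0.005,"roll":0},{"fingers":1,"dx":0.033,"dy":0,"dz":-0.011,"roll":0},{"fingers":1,"dx":0.0395,"dy":0,"dz":-0.0155,"roll":0}])

```text
time: 18.8
tool_pos: [0.5343, 0.1555, 0.0657]
tcp_rot: [2.306, 2.133, -0.002]
wrist_force: [-0.9, -4.1, -3.1]
width: 0.79
grip_force: 24.9
```

```bash
python3 look.py arc2 -94.5
```

```text
[0.5343 0.1555 0.0657] [-0.9 -4.1 -3.1]
bounds s,z: [array([-106.,    8.]), array([ 42., 121.])]
8 61 [-39. -16.]
16 76 [-43.   2.]
24 116 [-49.  27.]
32 103 [-99.  41.]
40 109 [-104.   42.]
48 104 [-103.   35.]
56 103 [-104.   27.]
64 96 [-104.   22.]
72 110 [-102.   18.]
80 46 [-99.  11.]
88 51 [-2. 11.]
96 9 [-7. 12.]
104 9 [-0. 13.]
```

View pics/arc2.png

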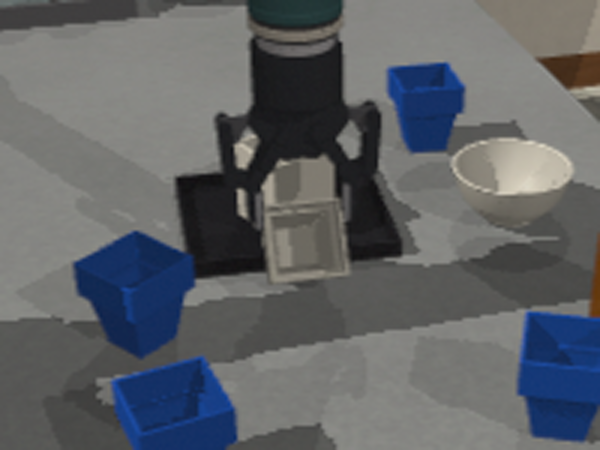

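The crop shows the holder engaged on the tray wall and rotating, now at about 31°. I'll continue the arc.

step_arm(commands=[{"fingers":1,"dx":0.006,"dy":0,"dz":-0.0035,"roll":0},{"fingers":1,"dx":0.013,"dy":0,"dz":-0.007,"roll":0},{"fingers":1,"dx":0.02,"dy":0,"dz":-0.0095,"roll":0},{"fingers":1,"dx":0.027,"dy":0,"dz":-0.012,"roll":0},{"fingers":1,"dx":0.034,"dy":0,"dz":-0.0135,"roll":0},{"fingers":1,"dx":0.041,"dy":0,"dz":-0.0145,"roll":0}])

```text
time: 19.6
tool_pos: [0.5381, 0.1967, 0.0805]
tcp_rot: [2.307, 2.132, 0.001]
wrist_force: [-0.2, -4.0, -0.9]
width: 0.787
grip_force: 24.6
```

```bash
python3 look.py arc3 -94.5
```

```text
[0.5381 0.1967 0.0805] [-0.2 -4.  -0.9]
bounds s,z: [array([-109.,    9.]), array([ 61., 140.])]
8 16 [-99. -15.]
16 30 [-100.   14.]
24 34 [-99.  21.]
32 79 [-98.  29.]
40 44 [-100.   29.]
48 78 [-95.  48.]
56 103 [-99.  53.]
64 115 [-107.   58.]
72 145 [-103.   60.]
80 148 [-101.   47.]
88 64 [-10.  35.]
96 70 [-5. 25.]
104 66 [-9. 10.]
112 14 [-13.  13.]
120 8 [-13.  12.]
```

View pics/arc3.png

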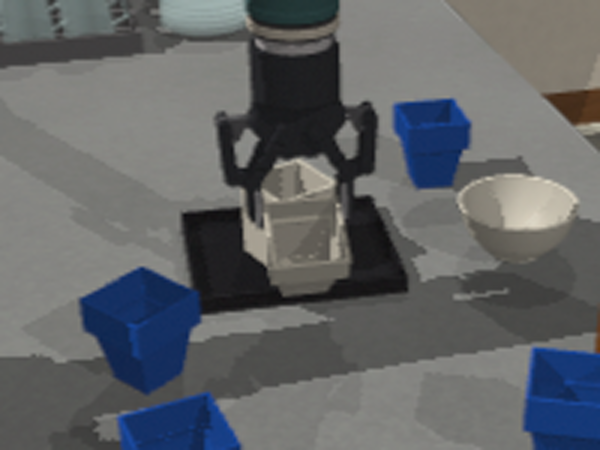

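step_arm(commands=[{"fingers":1,"dx":0.005,"dy":0,"dz":-0.001,"roll":0},{"fingers":1,"dx":0.01,"dy":0,"dz":-0.0015,"roll":0},{"fingers":1,"dx":0.01,"dy":0,"dz":-0.02,"roll":0},{"fingers":1,"dx":0.0,"dy":0,"dz":-0.04,"roll":0},{"fingers":1,"dx":-0.04,"dy":0,"dz":-0.04,"roll":0},{"fingers":1,"dx":-0.08,"dy":0,"dz":-0.03,"roll":0},{"fingers":1,"dx":-0.1,"dy":0,"dz":-0.015,"roll":0},{"fingers":1,"dx":-0.1,"dy":0,"dz":-0.005,"roll":0}])

```text
time: 20.65
tool_pos: [0.53, 0.0952, 0.0852]
tcp_rot: [-2.31, -2.129, -0.001]
wrist_force: [0.0, -0.8, -2.3]
width: 0.79
grip_force: 24.7
```

```bash
python3 look.py x -94.5
```

```text
[0.53   0.0952 0.0852] [ 0.  -0.8 -2.3]
bounds s,z: [array([-23.,  19.]), array([ 63., 138.])]
16 14 [12. 17.]
24 22 [16. 23.]
32 50 [-21.  29.]
40 61 [-20.  35.]
48 48 [-18.  13.]
56 93 [-15.  51.]
64 118 [-13.  55.]
72 130 [-11.  59.]
80 147 [-9. 62.]
88 94 [-10.  53.]
96 80 [-6. 36.]
104 81 [-2. 20.]
112 42 [-4. 11.]
120 15 [-5. 12.]
```

step_arm(commands=[{"fingers":1,"dx":0,"dy":0,"dz":0.014,"roll":0},{"fingers":1,"dx":0.003,"dy":0,"dz":0.019,"roll":0},{"fingers":1,"dx":0.009,"dy":0,"dz":0.021,"roll":0},{"fingers":1,"dx":0.015,"dy":0,"dz":0.023,"roll":0},{"fingers":1,"dx":0.021,"dy":0,"dz":0.0255,"roll":0}])

```text
time: 21.32
tool_pos: [0.5319, 0.1184, 0.0604]
tcp_rot: [-2.307, -2.133, -0.001]
wrist_force: [-4.6, -0.4, 6.3]
width: 0.795
grip_force: 26.2
```

```bash
python3 look.py x -94.5
```

```text
[0.5319 0.1184 0.0604] [-4.6 -0.4  6.3]
bounds s,z: [array([-7.,  8.]), array([ 67., 115.])]
8 32 [35. 41.]
16 33 [38. 44.]
24 44 [-5. 47.]
32 71 [-5. 51.]
40 77 [-4. 60.]
48 121 [-3. 62.]
56 165 [-5. 63.]
64 147 [-6. 66.]
72 117 [-4. 66.]
80 88 [-2. 33.]
88 42 [-3. 12.]
96 6 [ 7. 11.]
```

step_arm(commands=[{"fingers":1,"dx":0.005,"dy":0,"dz":0.003,"roll":0},{"fingers":1,"dx":0.01,"dy":0,"dz":0.0055,"roll":0},{"fingers":1,"dx":0.014,"dy":0,"dz":0.008,"roll":0},{"fingers":1,"dx":0.017,"dy":0,"dz":0.0095,"roll":0}])

```text
time: 21.88
tool_pos: [0.5337, 0.1358, 0.0512]
tcp_rot: [-2.307, -2.133, -0.003]
wrist_force: [-2.6, -0.6, 4.7]
width: 0.785
grip_force: 27.2
```

```bash
python3 look.py x -94.5
```

```text
[0.5337 0.1358 0.0512] [-2.6 -0.6  4.7]
bounds s,z: [array([-110.,    8.]), array([ 70., 111.])]
8 39 [22. 54.]
16 49 [-108.   55.]
24 62 [-109.   58.]
32 58 [-109.   60.]
40 88 [-109.   62.]
48 155 [-108.   66.]
56 150 [-3. 68.]
64 156 [-2. 67.]
72 177 [-2. 68.]
80 50 [-3. 69.]
88 6 [ 6. 11.]
```

step_arm(commands=[{"fingers":1,"dx":0.003,"dy":0,"dz":0.002,"roll":0},{"fingers":1,"dx":0.006,"dy":0,"dz":0.0035,"roll":0},{"fingers":1,"dx":0.006,"dy":0,"dz":0.0035,"roll":0},{"fingers":0.2,"dx":0.006,"dy":0,"dz":0.003,"roll":0},{"fingers":-1,"dx":0.006,"dy":0,"dz":0.003,"roll":0},{"fingers":-1,"dx":0.006,"dy":0,"dz":0.003,"roll":0},{"fingers":-1,"dx":0.006,"dy":0,"dz":-0.04,"roll":0},{"fingers":-1,"dx":0.006,"dy":0,"dz":-0.1,"roll":0}])

```text
time: 22.92
tool_pos: [0.5318, 0.1401, 0.1488]
tcp_rot: [-2.305, -2.131, 0.007]
wrist_force: [0.9, 1.0, 0.2]
width: 1.001
grip_force: 0.0
```

```bash
cat > rim.py <<'E'
from h import *
def rr(q): return [np.round(x,1) for x in cv2.minAreaRect((q[:,:2]*1000).astype(np.float32))]
for n in("wrist","top","side"):
    im,d,P=cloud(n); p=P.reshape(-1,3); c=im.reshape(-1,3).astype(int); w=(c.max(1)-c.min(1)<60)
    q=p[w&(abs(p[:,0]-.53)<.08)&(abs(p[:,1]-.11)<.07)&(p[:,2]>.071)&(p[:,2]<.09)]
    if len(q)>20: print(n,len(q),rr(q),np.round(np.percentile(q[:,2],[5,50,95]),3))
E
python3 rim.py; python3 go.py .53 .10 .1 -4.5
```

```text
wrist 2747 [array([536.9, 109.3]), array([66.8, 68.4]), np.float64(84.7)] [0.072 0.081 0.089]
top 51 [array([529.6, 103.7]), array([64.8, 67.9]), np.float64(84.2)] [0.074 0.08  0.085]
side 223 [array([528.3, 107.3]), array([73.1, 67.8]), np.float64(84.6)] [0.071 0.077 0.081]
t 23.07 pos [0.5374 0.1413 0.1549] yang -4.5 tilt [ 0.01   0.002 -1.   ] w 1.003 grip 0.0 F [ 0.  -0.5 -0. ]
dx -0.0419 dy -0.0046 dz 0.0547 roll -0.0 q6 end ~ 15.2
```

step_arm(commands=[{"fingers":-1,"dx":-0.035,"dy":-0.003,"dz":0,"roll":0.8},{"fingers":-1,"dx":-0.035,"dy":-0.003,"dz":0,"roll":0.8},{"fingers":-1,"dx":-0.035,"dy":-0.003,"dz":0,"roll":0.8}])

```text
time: 23.45
tool_pos: [0.5273, 0.1057, 0.1491]
tcp_rot: [-2.322, -2.115, 0.002]
wrist_force: [-0.6, -0.1, 0.6]
width: 1.002
grip_force: 0.0
```

```bash
python3 rim.py; python3 go.py .530 .107 .046 -5.3
```

```text
wrist 3328 [array([529.4, 106.6]), array([69.1, 68.4]), np.float64(84.9)] [0.072 0.081 0.083]
side 228 [array([528.4, 106.9]), array([74.1, 67.9]), np.float64(84.4)] [0.071 0.077 0.08 ]
t 23.6 pos [0.5277 0.1062 0.1497] yang -5.3 tilt [-0.001  0.    -1.   ] w 1.001 grip 0.0 F [ 0.2 -0.4 -0.1]
dx 0.0010 dy 0.0023 dz 0.1037 roll 0.0 q6 end ~ 16.7
```

step_arm(commands=[{"fingers":-1,"dx":0.0005,"dy":0.001,"dz":0.05,"roll":0},{"fingers":-1,"dx":0.0005,"dy":0.001,"dz":0.095,"roll":0},{"fingers":-1,"dx":0.0005,"dy":0.001,"dz":0.103,"roll":0},{"fingers":-1,"dx":0.0005,"dy":0.001,"dz":0.103,"roll":0},{"fingers":1,"dx":0.0005,"dy":0.001,"dz":0.103,"roll":0},{"fingers":1,"dx":0.0005,"dy":0.001,"dz":0.103,"roll":0},{"fingers":1,"dx":0.0005,"dy":0.001,"dz":0.103,"roll":0},{"fingers":1,"dx":0.0005,"dy":0.001,"dz":0.103,"roll":0}], squeeze=50)

```text
time: 24.6
tool_pos: [0.5311, 0.1065, 0.0498]
tcp_rot: [2.32, 2.114, 0.006]
wrist_force: [-0.7, 0.1, 6.6]
width: 0.789
grip_force: 58.8
```

```bash
python3 go.py .5115 -.3205 .205 20.4
```

```text
t 24.6 pos [0.5311 0.1065 0.0498] yang -5.3 tilt [ 0.005  0.001 -1.   ] w 0.789 grip 58.8 F [-0.7  0.1  6.6]
dx -0.4268 dy 0.0207 dz -0.1557 roll -25.7 q6 end ~ -52.5
```

step_arm(commands=[{"fingers":1,"dx":0,"dy":0,"dz":-0.03,"roll":0},{"fingers":1,"dx":0,"dy":0,"dz":-0.08,"roll":0},{"fingers":1,"dx":-0.015,"dy":0,"dz":-0.13,"roll":-3},{"fingers":1,"dx":-0.05,"dy":0.002,"dz":-0.156,"roll":-8},{"fingers":1,"dx":-0.1,"dy":0.005,"dz":-0.156,"roll":-13},{"fingers":1,"dx":-0.155,"dy":0.008,"dz":-0.156,"roll":-18},{"fingers":1,"dx":-0.21,"dy":0.011,"dz":-0.156,"roll":-23},{"fingers":1,"dx":-0.265,"dy":0.014,"dz":-0.156,"roll":-25.7}])

```text
time: 25.6
tool_pos: [0.5177, -0.1607, 0.2035]
tcp_rot: [1.79, 2.581, 0.0]
wrist_force: [1.2, -0.1, -3.1]
width: 0.786
grip_force: 57.9
```

```bash
python3 go.py .5115 -.3205 .205 20.4
```

```text
t 25.6 pos [ 0.5177 -0.1607  0.2035] yang 20.5 tilt [ 0. -0. -1.] w 0.786 grip 57.9 F [ 1.2 -0.1 -3.1]
dx -0.1475 dy -0.0618 dz -0.0015 roll 0.1 q6 end ~ -52.5
```

step_arm(commands=[{"fingers":1,"dx":-0.05,"dy":-0.021,"dz":0,"roll":0},{"fingers":1,"dx":-0.1,"dy":-0.042,"dz":0,"roll":0},{"fingers":1,"dx":-0.135,"dy":-0.057,"dz":0,"roll":0},{"fingers":1,"dx":-0.1475,"dy":-0.062,"dz":0,"roll":0},{"fingers":1,"dx":-0.1475,"dy":-0.062,"dz":0,"roll":0},{"fingers":1,"dx":-0.1475,"dy":-0.062,"dz":0,"roll":0}])

```text
time: 26.35
tool_pos: [0.5115, -0.3175, 0.2031]
tcp_rot: [-1.791, -2.58, -0.001]
wrist_force: [1.2, 0.7, -3.0]
width: 0.785
grip_force: 57.9
```

```bash
sed -i 's/("lower",.085,.097)/("lower",.114,.127)/' fit.py; python3 fit.py; python3 go.py .5115 -.3205 .205 20.4
```

```text
[ 0.5115 -0.3175  0.2031]
wrist upper 12967 [array([ 510. , -317.8]), array([94.8, 69.9]), np.float64(20.2)] [0.233 0.236]
wrist lower 1177 [array([ 504. , -299.5]), array([68.1, 24.4]), np.float64(20.5)] [0.124 0.125]
side upper 616 [array([ 509.8, -316.7]), array([94.2, 69.2]), np.float64(20.6)] [0.23  0.235]
side lower 453 [array([ 511.7, -319.4]), array([69.7, 69. ]), np.float64(20.6)] [0.12  0.122]
t 26.45 pos [ 0.5117 -0.3175  0.2033] yang 20.5 tilt [-0.     0.001 -1.   ] w 0.787 grip 57.9 F [ 1.  -0.1 -2.5]
dx -0.0027 dy -0.0013 dz -0.0017 roll 0.1 q6 end ~ -52.5
```

View pics/fit_wrist.png

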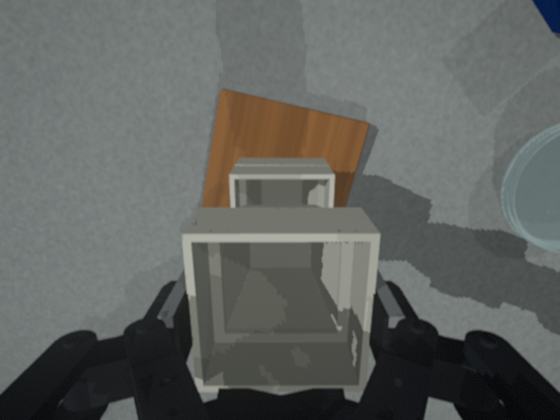

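The picture again shows the held rim at columns 184–378, with the stack rim at 231–333 behind it, so they are parallel and aligned.

step_arm(commands=[{"fingers":1,"dx":-0.0028,"dy":0.0008,"dz":0.015,"roll":0},{"fingers":1,"dx":-0.0028,"dy":0.0008,"dz":0.035,"roll":0},{"fingers":1,"dx":-0.0028,"dy":0.0008,"dz":0.052,"roll":0},{"fingers":1,"dx":-0.0028,"dy":0.0008,"dz":0.063,"roll":0},{"fingers":1,"dx":-0.0028,"dy":0.0008,"dz":0.071,"roll":0},{"fingers":1,"dx":-0.0028,"dy":0.0008,"dz":0.074,"roll":0},{"fingers":1,"dx":-0.0028,"dy":0.0008,"dz":0.077,"roll":0}])

```text
time: 27.32
tool_pos: [0.5137, -0.3217, 0.1267]
tcp_rot: [1.792, 2.579, -0.0]
wrist_force: [-0.5, 0.4, -2.3]
width: 0.784
grip_force: 58.0
```

step_arm(commands=[{"fingers":1,"dx":0,"dy":0,"dz":0.002,"roll":0},{"fingers":1,"dx":0,"dy":0,"dz":0.003,"roll":0},{"fingers":1,"dx":0,"dy":0,"dz":0.003,"roll":0}])

```text
time: 27.7
tool_pos: [0.5134, -0.3214, 0.1235]
tcp_rot: [1.793, 2.579, -0.0]
wrist_force: [0.5, 0.4, -3.3]
width: 0.787
grip_force: 58.0
```

step_arm(commands=[{"fingers":1,"dx":0,"dy":0,"dz":0.0015,"roll":0},{"fingers":1,"dx":0,"dy":0,"dz":0.003,"roll":0},{"fingers":1,"dx":0,"dy":0,"dz":0.003,"roll":0}])

```text
time: 28.08
tool_pos: [0.5138, -0.3216, 0.1218]
tcp_rot: [1.792, 2.579, 0.0]
wrist_force: [-1.5, 1.4, 6.0]
width: 0.787
grip_force: 58.9
```

Contact came at the expected height. I'll release, retreat upward and to the side, and check.

step_arm(commands=[{"fingers":-1,"dx":0,"dy":0,"dz":-0.001,"roll":0},{"fingers":-1,"dx":0,"dy":0,"dz":-0.001,"roll":0},{"fingers":-1,"dx":0,"dy":0,"dz":-0.001,"roll":0},{"fingers":-1,"dx":0,"dy":0,"dz":-0.05,"roll":0},{"fingers":-1,"dx":0,"dy":0,"dz":-0.1,"roll":0},{"fingers":-1,"dx":0.06,"dy":0.03,"dz":-0.1,"roll":0},{"fingers":-1,"dx":0.12,"dy":0.05,"dz":-0.1,"roll":0},{"fingers":-1,"dx":0.18,"dy":0.07,"dz":-0.1,"roll":0}])

```text
time: 29.08
tool_pos: [0.5163, -0.1327, 0.2204]
tcp_rot: [1.794, 2.578, 0.001]
wrist_force: [0.4, 1.0, -0.2]
width: 0.993
grip_force: 0.0
```

```bash
python3 - <<'E'
from h import *
def rr(q): return [np.round(x,1) for x in cv2.minAreaRect((q[:,:2]*1000).astype(np.float32))]
s=read_state(); print(s["time"],np.round(s["tool_pos"],3),s["grip_force"])
for n in("top","side"):
    im,d,P=cloud(n); p=P.reshape(-1,3); c=im.reshape(-1,3).astype(int); w=(c.max(1)-c.min(1)<60)&(c.min(1)>60)
    for nm,x,y,zl,zh in(("stack3",.512,-.32,.142,.165),("stack2",.512,-.32,.112,.126),("stack1",.512,-.32,.08,.096),("pot",.546,.279,.076,.095)):
        q=p[w&(abs(p[:,0]-x)<.06)&(abs(p[:,1]-y)<.06)&(p[:,2]>zl)&(p[:,2]<zh)]
        if len(q)>20: print(n,nm,len(q),rr(q),np.round(np.percentile(q[:,2],[10,50,90]),3))
    for nm,x,y,zl,zh in(("jar",.798,.014,.1,.14),("saucer",.767,-.226,.02,.05),("bowl",.7655,.2316,.04,.07)):
        q=p[(np.hypot(p[:,0]-x,p[:,1]-y)<.075)&(p[:,2]>zl)&(p[:,2]<zh)]
        if n=="top": print(nm,rr(q))
    if n=="side": cv2.imwrite("pics/end.png",im)
E
```

```text
29.075 [ 0.516 -0.133  0.22 ] 0.0
top stack3 104 [array([ 513. , -323.5]), array([68.3, 69.5]), np.float64(20.0)] [0.147 0.151 0.156]
top stack2 81 [array([ 513.7, -328.5]), array([59.5, 52.7]), np.float64(20.3)] [0.114 0.121 0.125]
top stack1 30 [array([ 505.5, -342.3]), array([14.7, 33.3]), np.float64(67.0)] [0.081 0.088 0.095]
top pot 175 [array([546.4, 279.2]), array([69. , 69.1]), np.float64(20.4)] [0.079 0.085 0.089]
jar [array([797.8,  14.1]), array([78.1, 78.2]), np.float64(45.0)]
saucer [array([ 767.2, -226. ]), array([121.1, 123.8]), np.float64(44.9)]
bowl [array([764.7, 232.1]), array([117. , 116.2]), np.float64(89.7)]
side stack3 701 [array([ 512.3, -320.8]), array([70.1, 70.1]), np.float64(20.4)] [0.143 0.149 0.152]
side stack2 636 [array([ 512. , -320.6]), array([70.2, 70.2]), np.float64(20.8)] [0.114 0.12  0.125]
side stack1 438 [array([ 510.5, -319.1]), array([69.8, 70.2]), np.float64(21.0)] [0.082 0.088 0.095]
side pot 48 [array([532. , 272.9]), array([36.8, 78. ]), np.float64(40.5)] [0.077 0.082 0.085]
```

View pics/end.png

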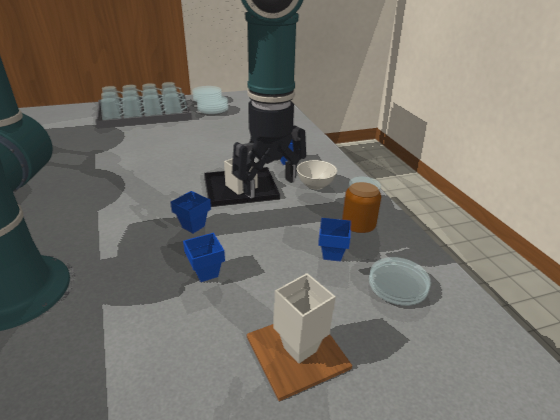

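The final view shows the stack of three upright on the board at (303,318), with rims at 92, 122 and 152 mm. The pot stands in the tray and the bystanders are in place.

```bash
python3 -c "
from workcell import *
print(finish_job())"
```

```text
the job is handed in; nothing more can be done
None
```

I handed the job in at about 29 s: my last measurements show all three holders nested upright and home on the board, the pot upright on the tray floor, and the jar, bowl and saucers unmoved; the hand-in returned no verdict.

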